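# Hang up the varnish brush left on the print

### The arm

A 6-joint arm with a two-finger parallel gripper is mounted at the origin on the work surface. World frame = base frame: x ahead of the robot, y to its left, z up, the work surface at z = 0. Lengths are in m, angles in rad, forces in N, time in s.
With the tool pointing down it reaches from about 0.3 to 0.775 m from the base axis. Payload 14.6 kg.
Tool frame: the origin (TCP) lies midway between the tips of the shut fingers; the grasp point (between the pads) lies 19 mm behind it (manip.pinch_z is the distance from the TCP to the grasp point, in m); z points along the fingers, y is the line along which they close (so a half turn about z gives the same grasp; the last joint's range is limited). The gripper opens to 94 mm and grips with 3 to 60 N. Pads are 16 mm wide; open, the fingers measure 119 mm over their backs; the gripper's body (75 mm by 177 mm) begins 78 mm behind the grasp point.
Start: joints at [-1.346, 0.3, 1.521, -0, 1.321, -0.067], TCP at [0.158, -0.527, 0.205] pointing down, gripper open.
Joint ranges: [-3.03, 3.03], [-0.79, 2.21], [0.23, 2.52], [-1.04, 4.18], [0, 3.07], [-2.55, 2.55]. Speed limits (rad/s): [2.22, 2.22, 2.57, 3.14, 3.14, 3.14].

### API

Orientations are given as [roll, pitch, yaw] about the fixed x, y, z axes, in that order (R = Rz(yaw) Ry(pitch) Rx(roll)).
In Python, from station import manip, get_image, camera_info gives the robot as it stands. The module is installed in compiled form; this text tells all that it offers.
- The arm moves only by the tool send_rows, never from a script. Its argument "steps" is a list of rows, each a list of 3 entries, a list of its own where there are three numbers: the shift along the tool's x, y, z in mm, then the turn about the tool's z in rad, then the finger opening in mm, from 0 to 94. In form: [[[tx, ty, tz], roll, hand], ...]. A call has 1 to 12 rows; each row shifts and turns the commanded pose from where the row before left it, along the tool's axes as they then stand; what a row does not reach is not made up. A row lasts 1/12 s, in which the tool goes at most 41.7 mm and 7.16 degrees, less where a joint would pass 70% of its speed; a pose out of reach is approached as far as the arm can. A call with a gripper value outside its range is refused whole. The fingers move at their own pace and stop on an object; the grip force is fixed at half the most. Time passes only in rows, so rows that do not move let the fingers close. It gives the time, the measured TCP pose, the force, the opening and the grip force at its end, in the units of the state.
- manip.state(): the state, without advancing time (a new reading comes with each control period).
- get_image(name): name is "side" or "top"; returns (picture, depth): 384x512x3 uint8, red, green, blue; 384x512 float32, m along the optical axis (not along the pixel's ray), 0 where there is no reading.
- camera_info(name): a dict with "K" (3x3 intrinsics, pixels), "D" ([k1, k2, p1, p2, k3] as OpenCV has them; the pictures are not rectified), "position" and "attitude" of the camera in the world. Camera axes: x right, y down, z forward; pixel columns grow to the right and rows downward; lengths in m; the calibration is good to about 2 mm. A picture is of the moment at which its call begins. camera_info takes no time and is no camera call.
- manip.sign_off(): hands the job in; it is judged then, once.
The state is a dict: "time_s": time; "qpos": joint angles; "dq": joint speeds; "joint_torque": joint torques, N m; "eef_pos": TCP position; "orientation": TCP orientation; "wrist_force": force on the tool from outside, world axes, zero at the start; "wrist_torque": the same for the moment, N m; "gripper_width": finger opening in m; "grip_force": force on a finger pad.
Only numpy, scipy, OpenCV 4.12 (cv2) and the standard library are available. Lean on these libraries where they do the work, as an engineer would, in place of code of your own. Each camera call takes 0.05 s, during which the arm holds its last target. There are 200 camera calls.

### The job

Someone has left the flat varnish brush lying on the fresh print: lift it off by its knob without trailing it over the print, ease your grip so that it swings plumb in the fingers, then grip it firmly again before you take it to the rack. Hang it by its bead in the one empty fork under the shelf, pushed home to the fork's stop, and leave it hanging still; disturb none of the other brushes or things.

Things in the scene. Friction and masses are not known exactly. Their poses are not given: they have to be found in the camera images.
- brush_knob (a point): centre of the knob of the loose flat brush (about 100 g, 205 mm long) lying on the print: a 20 mm wooden ball with two 8 mm flats, 18.3 mm apart, facing its +y and -y, where it is pinched. z runs up the handle from bristles to knob: level as it lies, straight up when plumb; y is across the brush's 38 mm width, level in both. As it lies, 10 mm above the bench
- brush_bead (a point): centre of the bead, a 20 mm wooden ball on the same handle, 30 mm below the knob's centre (along -z), axes as the knob. It is what rests on the fork's prongs. The neck is 9 mm thick between knob and bead and for 25 mm under the bead; then the belly of the handle, 17 mm thick
- brush_com (a point): the same brush's centre of mass, about 130 mm below the knob's centre. A grip of some 40 N or more a finger on the knob's flats carries the brush nearly level; eased step by step to 4 or 5 N it turns about the flats and swings plumb within a few degrees (let go to 3 N all at once it swings wildly and may slip out). Gripped firmly again (20 N or more) it no longer turns
- brush_tip (a point): middle of the bristle end of the same brush, 195 mm below the knob's centre, axes as the knob. Steel ferrule 38 x 20 mm, from 120 to 150 mm below the knob's centre, then stiff dark bristles 36 x 18 mm
- fork_free_home (a point): where the bead's centre rests when the brush hangs home in the EMPTY one of four steel forks, 70 mm apart in a row under the shelf; about 254 mm above the bench. x level, into the fork, away from the robot; y across the prongs; z up. Prongs: two round bars 7 mm thick, 13 mm clear between them, axes 9 mm below this point; a stop bar meets the neck about 1 mm past home
- fork_free_mouth (a point): open front end of the empty fork, 48 mm before home (-x); same axes. The prongs' last 8 mm flare apart and turn up by 5 mm here, so the bead is carried in some 12 mm higher than home, the neck between the prongs, then lowered
- shelf_edge (a point): middle of the shelf's lower front edge, 375 mm above the bench: 121 mm above home and 12 mm before it (-x, robot side). The shelf is 18 mm thick, 180 mm deep, 400 mm wide. A gripper body held upright over the fork would strike it: come in leaning back towards the robot by 30 to 45 degrees
- rack: the bench-top shelf unit: shelf on two 30 mm square uprights 105 mm behind the hanging brushes and 165 mm to either side of the row's middle; tins and a carton on the shelf, up to 435 mm above the bench. Origin on the bench below the middle of the row; x into the forks, y along the row
- hung_b: bystander: brush like the loose one, ferrule 46 mm wide, hanging in one of the other forks; origin 92.5 mm below its knob's centre; z up the handle
- hung_c: bystander: round brush, ferrule 26 mm thick, hanging in another fork; origin 92.5 mm below its knob's centre
- hung_d: bystander: brush with dark handle, ferrule 32 mm wide, hanging in another fork; origin 92.5 mm below its knob's centre
- jar: bystander: amber jar with white cap, 54 mm across, 72 mm high, loose on the print; origin under its middle
- cap: bystander: loose white cap, 60 mm across, 15 mm high; origin under its middle
- tape: bystander: loose roll of white tape lying flat, 84 mm across, 25 mm high; origin under its middle
- loupe: bystander: loose folding linen tester (magnifier), 44 x 44 mm, 38 mm high; origin under its middle
- knife: bystander: loose ink spatula lying flat, 170 mm long along its x axis, under 30 mm high; origin under its middle

How it is judged:
By the outcome, as a careful person would: the job done as asked, in the order asked, and still so for the second after the job is handed in, with the robot touching nothing.
It also fails if it takes over 48 s, if anything falls off the work surface, if the arm or the gripper's body presses on something with over 40 N, if the wrist force passes 120 N, or if a joint passes its speed limit or range.

## Working session

There is one attempt and no reset: what is moved stays moved. The work goes in short steps, Python scripts to look and compute and a tool call to move; the robot and the scene stay as the last step left them, time stands still between calls to the robot, and variables do not carry over. Pictures are saved under pics/ and viewed, at most 10 in all, crops included, and the job is handed in when it is done.

Besides the shell and the picture viewer there is one more tool, called after "Emit:" as name(argument=value, ...) on one line, values as JSON. send_rows: Moves the arm, as the interface text tells. Its arguments: {"type":"object","properties":{"steps":{"type":"array"}},"required":["steps"]}

```bash
mkdir -p pics; cat > h.py <<'E'
import numpy as np, cv2
from station import manip, get_image, camera_info
from scipy.spatial.transform import Rotation as Rn
def cam(n):
    c=camera_info(n); return c
def pose(c):
    a=np.array(c["attitude"],float)
    R=a if a.shape==(3,3) else (Rn.from_euler('xyz',a).as_matrix() if a.size==3 else Rn.from_quat(a).as_matrix())
    return R,np.array(c["position"],float)
def ray(n,u,v):
    c=camera_info(n);p=cv2.undistortPoints(np.array([[[u,v]]],float),np.array(c["K"]),np.array(c["D"]))[0,0]
    R,t=pose(c);return R@np.array([p[0],p[1],1.]),t
def at_z(n,u,v,z):
    d,t=ray(n,u,v);return t+d*(z-t[2])/d[2]
def at_d(n,u,v,dep):
    d,t=ray(n,u,v);return t+d*dep
def proj(n,P):
    c=camera_info(n);R,t=pose(c)
    r=cv2.Rodrigues(R.T)[0];return cv2.projectPoints(np.array(P,float).reshape(-1,1,3),r,-R.T@t,np.array(c["K"]),np.array(c["D"]))[0][:,0]
def grab(n,f):
    im,d=get_image(n);cv2.imwrite(f'pics/{f}.png',im[:,:,::-1]);np.save(f'pics/{f}.npy',d);return im,d
E
python3 - <<'E'
from h import *
for n in("side","top"):
    c=camera_info(n);print(n,c); grab(n,n+"0")
print(manip.state(),manip.pinch_z,[x for x in dir(manip) if x[0]!='_'])
E
```

```text
side {'K': array([[443.41159813,   0.        , 255.51279416],
       [  0.        , 443.41159813, 192.42189438],
       [  0.        ,   0.        ,   1.        ]]), 'D': array([-0.10582544,  0.        ,  0.        ,  0.        ,  0.        ]), 'position': array([0.25752352, 0.99367975, 0.91507125]), 'attitude': array([-2.19873598, -0.02229372, -2.84032711])}
top {'K': array([[356.3469713 ,   0.        , 253.11713828],
       [  0.        , 356.3469713 , 190.56420312],
       [  0.        ,   0.        ,   1.        ]]), 'D': array([-0.0113448,  0.       ,  0.       ,  0.       ,  0.       ]), 'position': array([0.39015282, 0.05658101, 1.05584114]), 'attitude': array([-2.99512249, -0.00382013, -1.59710644])}
{'time_s': 0.1, 'qpos': array([-1.34559308e+00,  3.00449156e-01,  1.52151356e+00,  1.26716352e-05,
        1.32068271e+00, -6.66075807e-02]), 'dq': array([ 6.27466439e-04, -1.12236578e-03, -2.14734887e-03, -9.64693039e-04,
        1.69063627e-04, -2.59337563e-05]), 'joint_torque': array([ 3.97878193e-04, -5.32644475e+01, -3.53284621e+01,  7.09418301e-02,
        2.34829163e-02, -5.05712967e-05]), 'eef_pos': array([ 0.15817285, -0.52652533,  0.20492693]), 'orientation': array([-3.14054303e+00, -8.23175250e-05,  2.91807640e-01]), 'wrist_force': array([-0.09516094,  0.36150115,  0.10487093]), 'wrist_torque': array([ 0.03772565, -0.0256594 , -0.02753714]), 'grip_force': 0.0, 'gripper_width': 0.0942578981892002} 0.0188 ['PlanningError', 'pinch_z', 'sign_off', 'state']
```

View pics/side0.png

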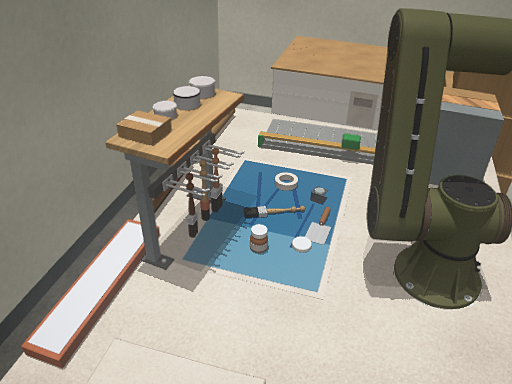

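View pics/top0.png

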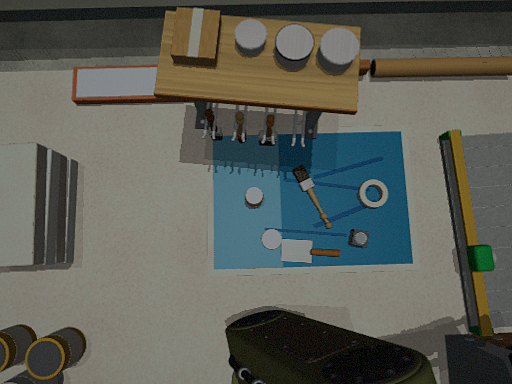

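```bash
python3 - <<'E'
from h import *
t=cv2.imread('pics/top0.png');s=cv2.imread('pics/side0.png')
a=cv2.resize(t[90:240,190:350],None,fx=5,fy=5,interpolation=cv2.INTER_CUBIC)[:600]
a=cv2.resize(t[95:235,195:345],(600,560),interpolation=cv2.INTER_CUBIC)
cv2.imwrite('pics/tc.png',a)
cv2.imwrite('pics/sc.png',cv2.resize(s[125:250,150:310],(768,600),interpolation=cv2.INTER_CUBIC))
d=np.load('pics/top0.npy')
for u,v in((327,222),(320,207),(303,175),(300,110),(293,140),(303,140),(257,103)): print(u,v,at_d('top',u,v,d[v,u]).round(4))
E
```

```text
327 222 [ 0.4454 -0.165   0.0131]
320 207 [ 0.4899 -0.1468  0.0133]
303 175 [ 0.5862 -0.1007  0.0166]
300 110 [ 0.7955 -0.104  -0.0023]
293 140 [ 0.627  -0.0464  0.2462]
303 140 [ 0.6265 -0.0699  0.2459]
257 103 [0.6617 0.0393 0.3899]
```

View pics/tc.png

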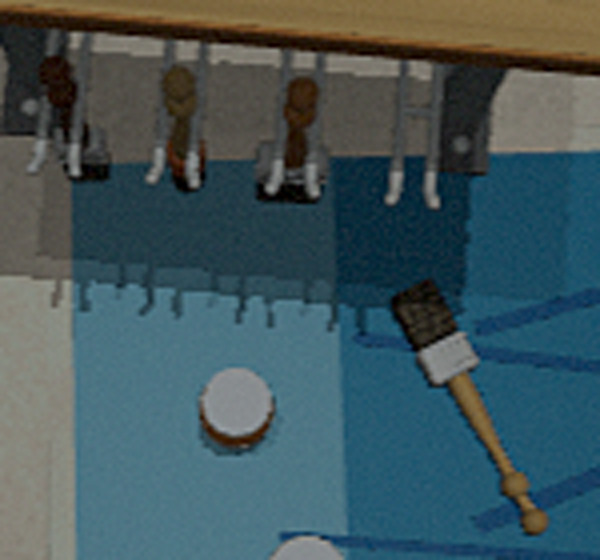

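View pics/sc.png

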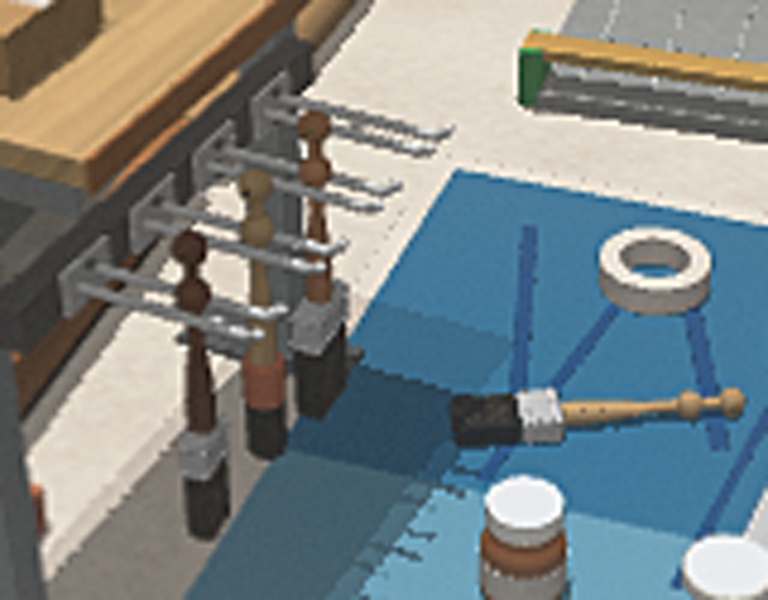

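```bash
python3 - <<'E'
from h import *
f=lambda u,v,z:at_z('top',195+u/4,95+v/4,z)
k=f(535,521,.010);b=f(516,485,.010);fe=f(449,357,.01);print('knob',k,'bead',b,np.linalg.norm(k-b),'ferr',fe,np.linalg.norm(k-fe))
d=(k-fe);print('yaw',np.arctan2(d[1],d[0]),np.arctan2(*(k-b)[[1,0]]))
m1,m2=f(394,203,.25),f(433,206,.25);print('mouth',m1,m2,(m1+m2)/2)
p1,p2=f(403,66,.245),f(439,68,.245);st=f(417,113,.245)
print('prong near shelf',p1,p2,'stop',st)
a=(m1+m2)/2-(p1+p2)/2;print('fork x yaw',np.arctan2(-a[1],-a[0]))
e1,e2=f(0,15,.375),f(599,72,.375);print('shelf edge',e1,e2,np.arctan2(*(e1-e2)[[1,0]])-np.pi/2)
for n,u,v in(('hb',303,90),('hc',180,80),('hd',55,72)):print(n,f(u,v,.284))
# side check
g=lambda u,v,z:at_z('side',150+u/4.8,125+v/4.8,z)
print('side knob',g(733,403,.01),'bead',g(689,405,.01),'mouth',g(445,131,.25),g(428,152,.25),'hb knob',g(314,125,.284),'bead',g(315,170,.254))
E
```

```text
knob [ 0.43592906 -0.17021514  0.01      ] bead [ 0.4626356  -0.15773425  0.01      ] 0.029479004165611795 ferr [ 0.55913045 -0.11307309  0.01      ] 0.1358079416795125
yaw -2.7073138037853406 -2.7044172490881886
mouth [ 0.61204336 -0.04649995  0.25      ] [ 0.60967825 -0.06915641  0.25      ] [ 0.6108608  -0.05782818  0.25      ]
prong near shelf [ 0.69724757 -0.05613618  0.245     ] [ 0.69548528 -0.0775196   0.245     ] stop [ 0.66795387 -0.06314069  0.245     ]
fork x yaw -0.10486678663720633
shelf edge [0.67983884 0.16312588 0.375     ] [ 0.64253544 -0.13600229  0.375     ] -0.12406656657017989
hb [0.66968528 0.0064222  0.284     ]
hc [0.6773107  0.07574343 0.284     ]
hd [0.68382506 0.14632483 0.284     ]
side knob [ 0.43217592 -0.16500092  0.01      ] bead [ 0.46064306 -0.15293748  0.01      ] mouth [ 0.60973156 -0.06390094  0.25      ] [ 0.61151859 -0.03736024  0.25      ] hb knob [0.66538487 0.00876755 0.284     ] bead [0.66531391 0.00976115 0.254     ]
```

Emit:
send_rows(steps=[[[0,0,0],-0.07,50],[[0,0,0],-0.07,50],[[34,-17.5,0],0,50],[[34,-17.5,0],0,50],[[34,-17.5,0],0,50],[[34,-17.5,0],0,50],[[34,-17.5,0],0,50],[[34,-17.5,0],0,50],[[34,-17.5,0],0,50],[[34,-17.5,0],0,50],[[34,-17.5,0],0,50],[[34,-17.5,0],0,50]])

```text
time_s: 1.1
eef_pos: [0.3945, -0.2237, 0.2054]
orientation: [-3.142, 0.0, 0.432]
wrist_force: [1.2, -0.9, 1.0]
gripper_width: 0.05
grip_force: 0.0
```

```bash
cat >> h.py <<'E'
def dlt(P):
    s=manip.state();R=Rn.from_euler('xyz',s["orientation"]).as_matrix()
    return (R.T@(np.array(P)-s["eef_pos"])*1e3).round(1)
def st():
    s=manip.state();R=Rn.from_euler('xyz',s["orientation"]).as_matrix()
    print('t',round(s['time_s'],2),'p',s['eef_pos'].round(4),'o',s['orientation'].round(4),'zt',R[:,2].round(3),'q',s['qpos'].round(3),'w',round(s['gripper_width'],4),'F',round(s['grip_force'],1),'wf',np.round(s['wrist_force'],1))
E
python3 -c "
from h import *
st();print(dlt([.4345,-.168,.10]))"
```

```text
t 1.1 p [ 0.3945 -0.2237  0.2054] o [-3.1415  0.      0.4316] zt [-0.  0. -1.] q [-0.597  0.083  1.779  0.     1.279  0.542] w 0.05 F 0.0 wf [ 1.2 -0.9  1. ]
[ 59.7 -33.9 105.4]
```

Emit:
send_rows(steps=[[[20,-11,30],0,40],[[20,-11,30],0,40],[[19.7,-11.9,30],0,40],[[0,0,15],0,40],[[0,0,0],0,40]])

```text
time_s: 1.52
eef_pos: [0.4325, -0.1681, 0.0972]
orientation: [-3.137, 0.004, 0.434]
wrist_force: [-1.0, -0.1, -0.6]
gripper_width: 0.0398
grip_force: 0.0
```

```bash
python3 - <<'E'
from h import *
st();print(dlt([.4345,-.168,.002]))
t,_=grab('top','top1');s,_=grab('side','side1')
a=cv2.resize(t[170:270,270:390],(480,400),interpolation=cv2.INTER_CUBIC);b=cv2.resize(s[150:250,240:350],(440,400),interpolation=cv2.INTER_CUBIC)
cv2.imwrite('pics/c1.png',np.hstack([a,b[:,:320]])[:,:,::-1])
E
```

```text
t 1.52 p [ 0.4325 -0.1681  0.0972] o [-3.1369  0.0038  0.4338] zt [-0.005  0.003 -1.   ] q [-0.45   0.242  1.869 -0.     1.037  0.687] w 0.0398 F 0.0 wf [-1.  -0.1 -0.6]
[ 2.2  1.2 95.2]
```

View pics/c1.png

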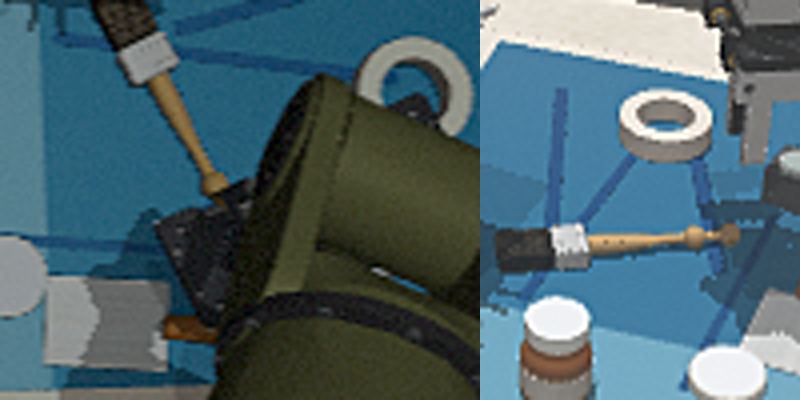

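Emit:
send_rows(steps=[[[0,0,25],0,40],[[0,0,25],0,40],[[0,0,20],0,40],[[0,0,15],0,40],[[0,0,10],0,40],[[0,0,2],0,40],[[0,0,0],0,40]])

```text
time_s: 2.2
eef_pos: [0.4341, -0.1703, 0.0041]
orientation: [3.141, -0.0, 0.431]
wrist_force: [0.5, 0.3, 0.1]
gripper_width: 0.04
grip_force: 0.0
```

```bash
python3 - <<'E'
from h import *
st();print(dlt([.4345,-.168,.002]))
s,_=grab('side','side2')
cv2.imwrite('pics/c2.png',cv2.resize(s[150:230,240:350],(770,560),interpolation=cv2.INTER_CUBIC)[:,:,::-1])
E
```

```text
t 2.2 p [ 0.4341 -0.1703  0.0041] o [ 3.141e+00 -5.000e-04  4.311e-01] zt [ 0.001 -0.    -1.   ] q [-0.452  0.404  1.922  0.     0.815  0.687] w 0.04 F 0.0 wf [0.5 0.3 0.1]
[ 1.3 -1.9  2.1]
```

View pics/c2.png

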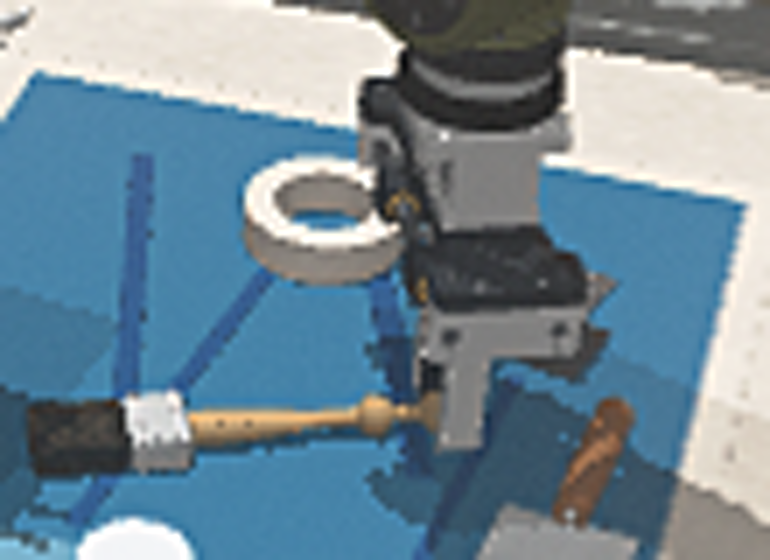

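```bash
python3 - <<'E'
from h import *
s=manip.state();p=s['eef_pos'];y=np.array([np.sin(.431),-np.cos(.431),0]);x=np.array([np.cos(.431),np.sin(.431),0])
for nm,P in(('knob',p),('fin +8',p-y*.0325+x*.008),('fin -8',p-y*.0325-x*.008)):
    uv=proj('side',P+[0,0,.006])[0];print(nm,((uv-[240,150])*7).round(0))
E
```

```text
knob [437. 404.]
fin +8 [435. 448.]
fin -8 [468. 446.]
```

Emit:
send_rows(steps=[[[3,-2,1.5],0,40],[[0,0,0],0,30],[[0,0,0],0,24],[[0,0,0],0,20],[[0,0,0],0,16],[[0,0,0],0,10],[[0,0,0],0,0],[[0,0,0],0,0]])

```text
time_s: 2.92
eef_pos: [0.4358, -0.1667, 0.0021]
orientation: [3.141, -0.0, 0.432]
wrist_force: [-0.8, 0.9, 3.0]
gripper_width: 0.0176
grip_force: 30.0
```

```bash
python3 - <<'E'
from h import *
st()
s,_=grab('side','side3')
cv2.imwrite('pics/c3.png',cv2.resize(s[150:230,240:350],(770,560),interpolation=cv2.INTER_CUBIC)[:,:,::-1])
E
```

```text
t 2.92 p [ 0.4358 -0.1667  0.0021] o [ 3.1414e+00 -3.0000e-04  4.3180e-01] zt [ 0. -0. -1.] q [-0.444  0.409  1.921  0.     0.811  0.695] w 0.0176 F 30.0 wf [-0.8  0.9  3. ]
```

View pics/c3.png

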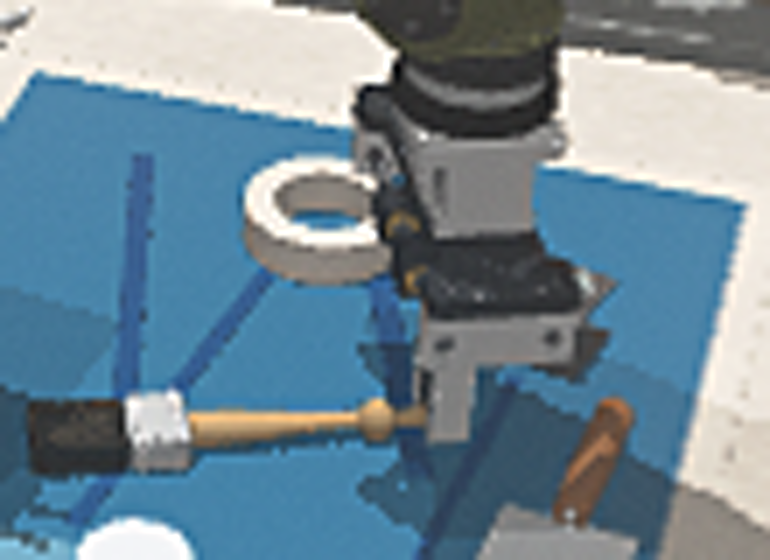

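Emit:
send_rows(steps=[[[1,0,-20.4],0,0],[[3.2,0,-20.1],0,0],[[5.3,0,-19.8],0,0],[[7.3,0,-19],0,0],[[9.3,0,-18.2],0,0],[[11.1,0,-17],0,0]])

```text
time_s: 3.47
eef_pos: [0.4694, -0.151, 0.1174]
orientation: [-3.141, 0.0, 0.431]
wrist_force: [-0.5, 0.0, -1.7]
gripper_width: 0.0175
grip_force: 30.0
```

```bash
cat >> h.py <<'E'
def cloud(n):
    im,d=get_image(n);c=camera_info(n);v,u=np.nonzero(d>0)
    p=cv2.undistortPoints(np.stack([u,v],1).astype(float)[:,None],np.array(c["K"]),np.array(c["D"]))[:,0]
    R,t=pose(c);P=(np.c_[p,np.ones(len(p))]*d[v,u][:,None])@R.T+t
    return P,im[v,u],np.stack([u,v],1)
def brush(n,kz=.008):
    "points on brush: radial along yaw dir of tool, knob at kz behind tcp"
    s=manip.state();R=Rn.from_euler('xyz',s["orientation"]).as_matrix();k=s["eef_pos"]-R[:,2]*kz
    P,c,uv=cloud(n);y=R[:,1]*1.;y[2]=0;y/=np.linalg.norm(y);x=np.cross(y,[0,0,1]);x*=np.sign(x@[1,0,0])
    q=P-k;a=q@x;b=q@y;h=q[:,2];r=np.hypot(a,h)
    m=(abs(b)<.03)&(r>.03)&(r<.22)&(P[:,2]>.015)&(h<.02)&(a>-.06)
    print(n,'knob',k.round(4),m.sum())
    ang=np.degrees(np.arctan2(-h[m],a[m]));rr=r[m]
    for lo in np.arange(.03,.22,.02):
        w=(rr>=lo)&(rr<lo+.02)
        if w.sum()>2:print(' r%.2f n%d droop med %.1f lo %.1f hi %.1f lat %.3f'%(lo,w.sum(),np.median(ang[w]),*np.percentile(ang[w],[10,90]),np.median(b[m][w])))
E
python3 - <<'E'
from h import *
st();brush('side');brush('top')
s,_=grab('side','side4');print(manip.state()['wrist_torque'])
E
```

```text
t 3.47 p [ 0.4694 -0.151   0.1174] o [-3.1414e+00  4.0000e-04  4.3150e-01] zt [-0.  0. -1.] q [-0.385  0.27   1.778 -0.     1.094  0.754] w 0.0175 F 30.0 wf [-0.5  0.  -1.7]
side knob [ 0.4694 -0.151   0.1254] 333
 r0.03 n24 droop med 35.1 lo 26.0 hi 48.0 lat -0.005
 r0.05 n20 droop med 36.3 lo 34.0 hi 41.2 lat -0.004
 r0.07 n23 droop med 34.9 lo 33.7 hi 40.6 lat -0.004
 r0.09 n34 droop med 35.8 lo 33.3 hi 41.1 lat -0.004
 r0.11 n56 droop med 34.4 lo 33.1 hi 39.3 lat -0.008
 r0.13 n61 droop med 34.5 lo 33.2 hi 40.1 lat -0.015
 r0.15 n58 droop med 35.0 lo 33.9 hi 38.9 lat -0.011
 r0.17 n56 droop med 34.9 lo 34.0 hi 37.4 lat -0.007
top knob [ 0.4721 -0.1509  0.1284] 387
 r0.03 n7 droop med 33.4 lo 29.5 hi 34.2 lat -0.001
 r0.05 n21 droop med 33.4 lo 32.0 hi 35.3 lat -0.001
 r0.07 n30 droop med 33.2 lo 31.9 hi 36.7 lat -0.001
 r0.09 n35 droop med 33.4 lo 32.1 hi 35.1 lat -0.001
 r0.11 n86 droop med 33.8 lo 31.9 hi 38.0 lat -0.002
 r0.13 n64 droop med 33.2 lo 32.3 hi 34.6 lat -0.002
 r0.15 n72 droop med 34.1 lo 33.3 hi 35.1 lat -0.001
 r0.17 n58 droop med 34.3 lo 33.7 hi 34.9 lat 0.000
 r0.19 n14 droop med 34.8 lo 34.1 hi 35.0 lat -0.002
[-0.10150989  0.19688099  0.03553386]
```

Emit:
send_rows(steps=[[[12,0,-17],0,0],[[10,0,-20],0,0],[[6,0,-25],0,0],[[0,0,-25],0,0],[[0,0,-25],0,0],[[0,0,-20],0,0],[[0,0,-10],0,0],[[0,0,0],0,0]])

```text
time_s: 4.28
eef_pos: [0.495, -0.1398, 0.2589]
orientation: [3.141, -0.001, 0.432]
wrist_force: [0.1, 0.1, -1.5]
gripper_width: 0.0172
grip_force: 30.0
```

```bash
python3 - <<'E'
from h import *
st();brush('top')
E
```

```text
t 4.28 p [ 0.495  -0.1398  0.2589] o [ 3.1406e+00 -9.0000e-04  4.3150e-01] zt [ 0.001 -0.    -1.   ] q [-0.346  0.182  1.543 -0.     1.416  0.793] w 0.0172 F 30.0 wf [ 0.1  0.1 -1.5]
top knob [ 0.495  -0.1398  0.2669] 670
 r0.03 n5 droop med 38.9 lo 37.7 hi 40.8 lat -0.001
 r0.05 n27 droop med 40.3 lo 38.2 hi 42.5 lat -0.002
 r0.07 n38 droop med 40.0 lo 38.2 hi 42.6 lat -0.003
 r0.09 n41 droop med 39.5 lo 38.5 hi 42.7 lat -0.003
 r0.11 n110 droop med 39.9 lo 38.4 hi 45.2 lat -0.004
 r0.13 n92 droop med 39.1 lo 7.0 hi 41.2 lat -0.009
 r0.15 n130 droop med 39.7 lo 6.3 hi 40.8 lat -0.005
 r0.17 n134 droop med 40.0 lo 5.7 hi 40.9 lat -0.005
 r0.19 n77 droop med 5.5 lo 4.9 hi 40.6 lat 0.004
 r0.21 n16 droop med 5.2 lo 4.7 hi 5.6 lat 0.008
```

Emit:
send_rows(steps=[[[-4,-12,-20],0,0],[[-4.3,-23,-28],0,0],[[-4.3,-25,-28],0,0],[[-4.3,-25,-28],0,0],[[-4.3,-25,-28],0,0],[[-4.3,-25,-28],0,0],[[-4.3,-27,-30],0,0],[[0,0,0],0.107,0],[[0,0,0],0.107,0],[[0,0,0],0.107,0],[[0,0,0],0.107,0],[[0,0,0],0.108,0]])

```text
time_s: 5.33
eef_pos: [0.4003, -0.0048, 0.4462]
orientation: [3.142, 0.003, -0.109]
wrist_force: [0.4, -0.8, -0.1]
gripper_width: 0.0175
grip_force: 30.0
```

```bash
python3 - <<'E'
from h import *
st()
E
```

```text
t 5.33 p [ 0.4003 -0.0048  0.4462] o [ 3.1416  0.0033 -0.1094] zt [-0.003  0.    -1.   ] q [-0.104 -0.103  1.418 -0.     1.83   1.577] w 0.0175 F 30.0 wf [ 0.4 -0.8 -0.1]
```

Emit:
send_rows(steps=[[[0,0,-30],0,0],[[0,0,-40],0,0],[[0,0,-40],0,0],[[0,0,-40],0,0],[[0,0,-40],0,0],[[0,0,-40],0,0],[[0,0,-40],0,0],[[0,0,-30],0,0]])

```text
time_s: 6.0
eef_pos: [0.4035, -0.0053, 0.7039]
orientation: [-3.142, 0.001, -0.104]
wrist_force: [0.8, 0.5, -0.4]
gripper_width: 0.0174
grip_force: 30.0
```

```bash
python3 - <<'E'
from h import *
st()
E
```

```text
t 6.0 p [ 0.4035 -0.0053  0.7039] o [-3.1415e+00  1.2000e-03 -1.0430e-01] zt [-0.001  0.    -1.   ] q [-0.104  0.272  0.333  0.     2.538  1.571] w 0.0174 F 30.0 wf [ 0.8  0.5 -0.4]
```

Emit:
send_rows(steps=[[[0,0,-30],0,0],[[0,0,-30],0,0],[[0,0,-30],0,0],[[0,0,-30],0,0]])

```text
time_s: 6.33
eef_pos: [0.3598, -0.0045, 0.739]
orientation: [-3.139, -0.034, -0.104]
wrist_force: [-0.9, -0.4, -0.9]
gripper_width: 0.0174
grip_force: 30.0
```

```bash
python3 - <<'E'
from h import *
st()
E
```

```text
t 6.33 p [ 0.3598 -0.0045  0.739 ] o [-3.1388 -0.0341 -0.1043] zt [ 0.034 -0.001 -0.999] q [-0.117  0.248  0.236  0.007  2.624  1.564] w 0.0174 F 30.0 wf [-0.9 -0.4 -0.9]
```

Emit:
send_rows(steps=[[[0,0,-40],0,0],[[0,0,-40],0,0],[[0,0,-40],0,0],[[0,0,-40],0,0]])

```text
time_s: 6.67
eef_pos: [0.301, -0.0036, 0.7671]
orientation: [-3.135, -0.074, -0.104]
wrist_force: [-0.5, -0.7, -1.2]
gripper_width: 0.0175
grip_force: 30.0
```

```bash
python3 - <<'E'
from h import *
st()
E
```

```text
t 6.67 p [ 0.301  -0.0036  0.7671] o [-3.1351 -0.0743 -0.1044] zt [ 0.074 -0.001 -0.997] q [-0.142  0.161  0.235  0.021  2.671  1.551] w 0.0175 F 30.0 wf [-0.5 -0.7 -1.2]
```

Emit:
send_rows(steps=[[[40,0,0],0,0],[[40,0,0],0,0],[[40,0,0],0,0]])

```text
time_s: 6.92
eef_pos: [0.4015, -0.0157, 0.7275]
orientation: [-3.134, -0.091, -0.105]
wrist_force: [1.3, -0.0, -0.6]
gripper_width: 0.0176
grip_force: 30.0
```

```bash
python3 - <<'E'
from h import *
st()
E
```

```text
t 6.92 p [ 0.4015 -0.0157  0.7275] o [-3.1338 -0.0907 -0.1048] zt [ 0.091 -0.002 -0.996] q [-0.138  0.282  0.236  0.019  2.533  1.554] w 0.0176 F 30.0 wf [ 1.3 -0.  -0.6]
```

Emit:
send_rows(steps=[[[20,0,-35],0,0],[[20,0,-35],0,0],[[20,0,-35],0,0],[[20,0,-35],0,0],[[20,0,-35],0,0],[[20,0,-35],0,0]])

```text
time_s: 7.42
eef_pos: [0.3977, -0.0224, 0.7434]
orientation: [-3.129, -0.179, -0.105]
wrist_force: [0.4, -0.0, -1.1]
gripper_width: 0.0173
grip_force: 30.0
```

```bash
python3 - <<'E'
from h import *
st()
from scipy.optimize import least_squares
D=np.array([[.3,1.5215,1.3207,.5497,.205],[.083,1.779,1.279,.4535,.2054],[.404,1.922,.815,.4663,.0041],[.27,1.778,1.094,.4931,.1174],[.182,1.543,1.416,.5144,.2589],[-.103,1.418,1.83,.4003,.4462],[.272,.333,2.538,.4035,.7039],[.161,.235,2.671,.301,.7671],[.282,.236,2.533,.4018,.7275]])
def fk(p,q):
    r0,z0,l1,l2,o,l3,o3=p;a=q[:,0];b=a+q[:,1];c=b+q[:,2]
    return r0+l1*np.sin(a)+l2*np.sin(b+o)+l3*np.sin(c+o3),z0+l1*np.cos(a)+l2*np.cos(b+o)+l3*np.cos(c+o3)
def res(p):
    r,z=fk(p,D[:,:3]);return np.r_[r-np.sqrt(D[:,3]**2-.036**2),z-D[:,4],1e-3*np.array(p)]
s=least_squares(res,[0,.4,.5,.5,0,.3,0]);print(s.x.round(3),np.abs(s.fun).max())
E
```

```text
t 7.42 p [ 0.3977 -0.0224  0.7434] o [-3.1286 -0.1786 -0.1055] zt [ 0.178 -0.006 -0.984] q [-0.164  0.248  0.235  0.038  2.481  1.543] w 0.0173 F 30.0 wf [ 0.4 -0.  -1.1]
[0.001 0.224 0.425 0.449 0.091 0.274 0.005] 0.00044938530330037815
```

Emit:
send_rows(steps=[[[21,-2,-34],0,0],[[21,-2,-34],0,0],[[22,-2,-33],0,0],[[22,-2,-33],0,0],[[23,-2,-32],0,0],[[23,-2,-32],0,0],[[24,-2,-32],0,0],[[24,-2,-31],0,0],[[25,-2,-31],0,0],[[25,-2,-31],0,0],[[26,-2,-30],0,0],[[26,-2,-30],0,0]])

```text
time_s: 8.42
eef_pos: [0.4075, -0.0162, 0.7741]
orientation: [-3.116, -0.369, -0.109]
wrist_force: [0.5, -0.6, -0.9]
gripper_width: 0.017
grip_force: 30.0
```

```bash
python3 - <<'E'
from h import *
st()
E
```

```text
t 8.42 p [ 0.4075 -0.0162  0.7741] o [-3.1156 -0.3695 -0.1093] zt [ 0.362 -0.014 -0.932] q [-0.159  0.197  0.236  0.061  2.34   1.567] w 0.017 F 30.0 wf [ 0.5 -0.6 -0.9]
```

Emit:
send_rows(steps=[[[27,-2,-29],0,0],[[27,-2,-29],0,0],[[28,-2,-28],0,0],[[28,-2,-28],0,0],[[29,-2,-27],0,0],[[29,-2,-27],0,0],[[30,-2,-26],0,0],[[30,-2,-26],0,0],[[31,-2,-26],0,0],[[31,-2,-25],0,0],[[31,-2,-25],0,0],[[31,-2,-25],0,0]])

```text
time_s: 9.42
eef_pos: [0.4321, -0.0166, 0.8131]
orientation: [-3.096, -0.595, -0.118]
wrist_force: [-0.2, 0.5, -2.0]
gripper_width: 0.0173
grip_force: 30.0
```

```bash
python3 - <<'E'
from h import *
st()
E
```

```text
t 9.42 p [ 0.4321 -0.0166  0.8131] o [-3.0962 -0.5948 -0.1185] zt [ 0.561 -0.021 -0.827] q [-0.17   0.16   0.236  0.089  2.152  1.577] w 0.0173 F 30.0 wf [-0.2  0.5 -2. ]
```

Emit:
send_rows(steps=[[[32,-2,-24],0,0],[[32,-2,-23],0,0],[[33,-2,-22],0,0],[[33,-2,-22],0,0],[[-12,0,15],0,0],[[-23,0,30],0,0],[[-23,0,30],0,0],[[-23,0,30],0,0],[[-23,0,30],0,0],[[-23,0,30],0,0],[[-23,0,30],0,0],[[-12,0,15],0,0]])

```text
time_s: 10.42
eef_pos: [0.4468, -0.0085, 0.6097]
orientation: [-3.087, -0.671, -0.124]
wrist_force: [0.7, 0.3, -0.2]
gripper_width: 0.0171
grip_force: 30.0
```

Emit:
send_rows(steps=[[[0,0,0],0,16.5],[[0,0,0],0,16.5],[[0,0,0],0,16.5]])

```text
time_s: 10.67
eef_pos: [0.4469, -0.0087, 0.6162]
orientation: [-3.087, -0.677, -0.124]
wrist_force: [-0.0, 0.4, -1.7]
gripper_width: 0.017
grip_force: 30.0
```

```bash
python3 - <<'E'
from h import *
st();brush('side')
E
```

```text
t 10.67 p [ 0.4469 -0.0087  0.6162] o [-3.0868 -0.6775 -0.1242] zt [ 0.628 -0.023 -0.778] q [-0.141 -0.305  1.321  0.066  1.449  1.549] w 0.017 F 30.0 wf [-0.   0.4 -1.7]
side knob [ 0.4419 -0.0085  0.6225] 458
 r0.03 n45 droop med 58.1 lo -144.6 hi 67.5 lat -0.006
 r0.05 n29 droop med 56.0 lo 52.8 hi 58.7 lat -0.003
 r0.07 n50 droop med 55.0 lo 51.3 hi 59.0 lat -0.005
 r0.09 n56 droop med 54.9 lo 51.2 hi 58.4 lat -0.007
 r0.11 n85 droop med 54.4 lo 50.4 hi 58.2 lat -0.011
 r0.13 n67 droop med 54.4 lo 50.4 hi 58.0 lat -0.020
 r0.15 n60 droop med 54.5 lo 51.6 hi 57.2 lat -0.019
 r0.17 n55 droop med 53.6 lo 51.4 hi 56.1 lat -0.019
 r0.19 n11 droop med 53.9 lo 51.8 hi 55.9 lat -0.019
```

Emit:
send_rows(steps=[[[-20,0,25],-0.068,16.5],[[-20,0,25],0,16.5],[[-20,0,25],0,16.5],[[-20,0,25],0,16.5],[[-8,0,10],0,16.5],[[0,0,0],0,16.8],[[0,0,0],0,16.8]])

```text
time_s: 11.3
eef_pos: [0.4477, -0.0074, 0.4749]
orientation: [-3.141, -0.678, -0.037]
wrist_force: [-0.7, -0.5, 0.1]
gripper_width: 0.0173
grip_force: 28.6
```

Emit:
send_rows(steps=[[[0,0,0],0,17.1],[[0,0,0],0,17.1]])

```text
time_s: 11.47
eef_pos: [0.4477, -0.0074, 0.4752]
orientation: [3.142, -0.679, -0.037]
wrist_force: [0.1, 0.0, -0.5]
gripper_width: 0.0175
grip_force: 23.0
```

Emit:
send_rows(steps=[[[0,0,0],0,17.3],[[0,0,0],0,17.3]])

```text
time_s: 11.63
eef_pos: [0.4475, -0.0073, 0.474]
orientation: [-3.141, -0.677, -0.037]
wrist_force: [0.7, 0.2, -1.2]
gripper_width: 0.0182
grip_force: 19.3
```

Emit:
send_rows(steps=[[[0,0,0],0,17.45],[[0,0,0],0,17.45],[[0,0,0],0,17.55],[[0,0,0],0,17.55],[[0,0,0],0,17.65],[[0,0,0],0,17.65],[[0,0,0],0,17.75],[[0,0,0],0,17.75],[[0,0,0],0,17.83],[[0,0,0],0,17.83]])

```text
time_s: 12.47
eef_pos: [0.4473, -0.0073, 0.4733]
orientation: [-3.141, -0.677, -0.037]
wrist_force: [0.6, 0.2, -0.8]
gripper_width: 0.018
grip_force: 9.5
```

```bash
python3 - <<'E'
from h import *
st();brush('side')
E
```

```text
t 12.47 p [ 0.4473 -0.0073  0.4733] o [-3.1413 -0.6765 -0.037 ] zt [ 0.626 -0.023 -0.78 ] q [-0.136 -0.407  1.722  0.068  1.153  1.466] w 0.018 F 9.5 wf [ 0.6  0.2 -0.8]
side knob [ 0.4423 -0.0071  0.4795] 392
 r0.03 n38 droop med 77.4 lo -142.5 hi 89.2 lat -0.005
 r0.05 n29 droop med 76.7 lo 73.4 hi 80.1 lat -0.003
 r0.07 n39 droop med 76.5 lo 72.7 hi 80.0 lat -0.004
 r0.09 n47 droop med 75.9 lo 71.8 hi 79.5 lat -0.004
 r0.11 n74 droop med 75.6 lo 71.6 hi 79.2 lat -0.009
 r0.13 n53 droop med 75.9 lo 72.1 hi 79.0 lat -0.017
 r0.15 n51 droop med 75.6 lo 72.5 hi 78.0 lat -0.016
 r0.17 n45 droop med 75.4 lo 72.8 hi 77.6 lat -0.015
 r0.19 n16 droop med 75.1 lo 72.6 hi 77.4 lat -0.015
```

Emit:
send_rows(steps=[[[0,0,0],0,17.88],[[0,0,0],0,17.88],[[0,0,0],0,17.93],[[0,0,0],0,17.93],[[0,0,0],0,17.98],[[0,0,0],0,17.98],[[0,0,0],0,18.02],[[0,0,0],0,18.02],[[0,0,0],0,18.05],[[0,0,0],0,18.05]])

```text
time_s: 13.35
eef_pos: [0.4473, -0.0073, 0.4733]
orientation: [-3.141, -0.677, -0.037]
wrist_force: [0.7, 0.1, -1.6]
gripper_width: 0.0184
grip_force: 5.4
```

```bash
python3 - <<'E'
from h import *
st();brush('side')
E
```

```text
t 13.35 p [ 0.4473 -0.0073  0.4733] o [-3.1413 -0.6766 -0.037 ] zt [ 0.626 -0.023 -0.78 ] q [-0.136 -0.407  1.722  0.068  1.153  1.466] w 0.0184 F 5.4 wf [ 0.7  0.1 -1.6]
side knob [ 0.4423 -0.0071  0.4796] 408
 r0.03 n40 droop med 85.8 lo -141.3 hi 100.4 lat -0.005
 r0.05 n29 droop med 85.6 lo 81.9 hi 88.7 lat -0.002
 r0.07 n40 droop med 84.5 lo 80.2 hi 87.8 lat -0.004
 r0.09 n41 droop med 83.5 lo 80.0 hi 87.3 lat -0.005
 r0.11 n71 droop med 84.0 lo 80.0 hi 87.3 lat -0.008
 r0.13 n63 droop med 83.9 lo 80.1 hi 87.0 lat -0.017
 r0.15 n53 droop med 83.7 lo 80.5 hi 86.0 lat -0.015
 r0.17 n53 droop med 83.4 lo 80.7 hi 85.5 lat -0.016
 r0.19 n18 droop med 83.4 lo 80.3 hi 85.3 lat -0.014
```

Emit:
send_rows(steps=[[[0,0,0],0,18.08],[[0,0,0],0,18.08],[[0,0,0],0,18.1],[[0,0,0],0,18.1],[[0,0,0],0,18.12],[[0,0,0],0,18.12],[[0,0,0],0,18.12]])

```text
time_s: 13.98
eef_pos: [0.4473, -0.0073, 0.4733]
orientation: [-3.141, -0.677, -0.037]
wrist_force: [0.5, 0.5, -1.0]
gripper_width: 0.0182
grip_force: 4.1
```

```bash
python3 - <<'E'
from h import *
st();brush('side');brush('top')
E
```

```text
t 13.98 p [ 0.4473 -0.0073  0.4733] o [-3.1413 -0.6766 -0.037 ] zt [ 0.626 -0.023 -0.78 ] q [-0.136 -0.407  1.722  0.068  1.153  1.466] w 0.0182 F 4.1 wf [ 0.5  0.5 -1. ]
side knob [ 0.4423 -0.0071  0.4796] 415
 r0.03 n41 droop med 87.4 lo -139.1 hi 101.7 lat -0.005
 r0.05 n31 droop med 87.2 lo 83.6 hi 90.2 lat -0.003
 r0.07 n33 droop med 86.6 lo 82.9 hi 89.5 lat -0.004
 r0.09 n46 droop med 85.4 lo 81.4 hi 89.0 lat -0.004
 r0.11 n74 droop med 85.6 lo 81.8 hi 88.9 lat -0.007
 r0.13 n61 droop med 86.0 lo 81.9 hi 88.8 lat -0.017
 r0.15 n56 droop med 85.3 lo 82.1 hi 87.7 lat -0.016
 r0.17 n53 droop med 85.4 lo 82.5 hi 87.4 lat -0.016
 r0.19 n20 droop med 84.7 lo 82.0 hi 87.0 lat -0.015
top knob [ 0.4423 -0.0071  0.4795] 64
 r0.11 n56 droop med 82.4 lo 79.6 hi 87.8 lat -0.015
 r0.17 n6 droop med 84.0 lo 82.7 hi 85.3 lat -0.017
```

Emit:
send_rows(steps=[[[0,0,0],0,18.14],[[0,0,0],0,18.14],[[0,0,0],0,18.14],[[0,0,0],0,18.0],[[0,0,0],0,17.5],[[0,0,0],0,16.5],[[0,0,0],0,10],[[0,0,0],0,0],[[0,0,0],0,0]])

```text
time_s: 14.83
eef_pos: [0.4473, -0.0073, 0.4733]
orientation: [-3.141, -0.677, -0.037]
wrist_force: [0.3, -0.8, -0.3]
gripper_width: 0.0171
grip_force: 30.0
```

```bash
python3 - <<'E'
from h import *
st();brush('side')
P,c,uv=cloud('side');s=manip.state()
k=np.array([.4423,-.0071,.4796])
m=(np.hypot(*(P-k)[:,:2].T)<.04)&(P[:,2]<.47)&(P[:,2]>.26)
for z in np.arange(.27,.47,.01):
    w=m&(abs(P[:,2]-z)<.005)
    if w.sum()>2:print(z.round(2),w.sum(),P[w].mean(0).round(4),uv[w].min(0),uv[w].max(0))
E
```

```text
t 14.83 p [ 0.4473 -0.0073  0.4733] o [-3.1413 -0.6766 -0.0369] zt [ 0.626 -0.023 -0.78 ] q [-0.136 -0.407  1.722  0.068  1.153  1.466] w 0.0171 F 30.0 wf [ 0.3 -0.8 -0.3]
side knob [ 0.4423 -0.0071  0.4796] 415
 r0.03 n41 droop med 89.4 lo 71.4 hi 100.8 lat -0.005
 r0.05 n30 droop med 87.4 lo 83.7 hi 90.5 lat -0.002
 r0.07 n37 droop med 86.7 lo 82.4 hi 89.8 lat -0.005
 r0.09 n46 droop med 86.6 lo 82.7 hi 89.6 lat -0.005
 r0.11 n75 droop med 86.1 lo 81.9 hi 89.3 lat -0.009
 r0.13 n58 droop med 86.2 lo 82.1 hi 89.1 lat -0.017
 r0.15 n56 droop med 85.7 lo 82.5 hi 88.0 lat -0.016
 r0.17 n54 droop med 85.8 lo 82.8 hi 87.6 lat -0.016
 r0.19 n18 droop med 85.4 lo 83.0 hi 87.3 lat -0.016
0.29 26 [0.4576 0.0046 0.2897] [284 156] [294 164]
0.3 31 [0.457  0.0057 0.3   ] [285 154] [294 161]
0.31 26 [0.4558 0.0053 0.31  ] [286 151] [295 157]
0.32 31 [0.455  0.005  0.3197] [286 148] [295 155]
0.33 26 [0.4551 0.0076 0.3307] [287 145] [296 151]
0.34 31 [0.4527 0.0064 0.3401] [287 142] [297 149]
0.35 35 [0.4506 0.006  0.3506] [288 138] [298 145]
0.36 41 [ 0.4518 -0.0009  0.3583] [289 136] [298 141]
0.37 23 [ 0.4506 -0.0018  0.3699] [291 133] [297 136]
0.38 24 [ 0.4495 -0.0023  0.38  ] [292 129] [298 133]
0.39 20 [ 0.4476 -0.0026  0.3897] [293 126] [298 129]
0.4 18 [ 0.448  -0.0031  0.3995] [294 122] [298 126]
0.41 18 [ 0.4457 -0.004   0.4091] [295 119] [299 122]
0.42 14 [ 0.4455 -0.0036  0.4196] [296 115] [299 119]
0.43 15 [ 0.4446 -0.0059  0.4294] [297 111] [300 115]
0.44 12 [ 0.442  -0.0029  0.4402] [297 109] [302 111]
0.45 33 [ 0.4421 -0.0015  0.4501] [296 104] [303 109]
0.46 18 [ 0.4414 -0.0046  0.4583] [298 101] [302 105]
```

```bash
python3 -c "
from h import *
print(dlt([.5785,-.0505,.292]),Rn.from_euler('xyz',manip.state()['orientation']).as_matrix().round(3))"
```

```text
[-10.   38.4 224.4] [[ 0.779 -0.037  0.626]
 [-0.029 -0.999 -0.023]
 [ 0.626 -0.    -0.78 ]]
```

Emit:
send_rows(steps=[[[-1,3,8],0,0],[[-1,3,15],0,0],[[-1,4,22],0,0],[[-1,4,25],0,0],[[-1,4,25],0,0],[[-1,4,25],0,0],[[-1,4,25],0,0],[[-1,4,25],0,0],[[-1,4,22],0,0],[[-1,3,16],0,0],[[0,1.4,10],0,0],[[0,0,6],0,0]])

```text
time_s: 15.93
eef_pos: [0.5785, -0.0509, 0.2907]
orientation: [-3.141, -0.675, -0.038]
wrist_force: [0.2, 0.0, -0.9]
gripper_width: 0.0171
grip_force: 30.0
```

```bash
python3 - <<'E'
from h import *
st()
t,_=grab('top','top5');s,_=grab('side','side5')
a=cv2.resize(t[100:190,265:335],(420,540),interpolation=cv2.INTER_CUBIC);b=cv2.resize(s[125:215,195:258],(378,540),interpolation=cv2.INTER_CUBIC)
cv2.imwrite('pics/c5.png',np.hstack([a,b])[:,:,::-1])
E
```

```text
t 15.93 p [ 0.5785 -0.0509  0.2907] o [-3.141  -0.6746 -0.0376] zt [ 0.624 -0.023 -0.781] q [-0.198 -0.037  1.841  0.161  0.676  1.32 ] w 0.0171 F 30.0 wf [ 0.2  0.  -0.9]
```

View pics/c5.png

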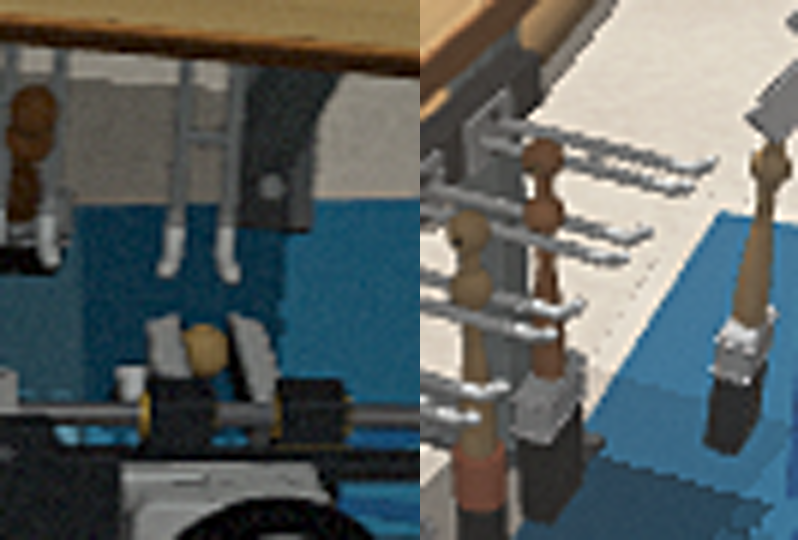

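```bash
python3 - <<'E'
from h import *
s=manip.state();R=Rn.from_euler('xyz',s["orientation"]).as_matrix();k=s["eef_pos"]-R[:,2]*.008;b=k+[.0027,0,-.030]
print('knob',k.round(4),'bead',b.round(4))
f=lambda u,v,z:at_z('top',265+u/6,100+v/6,z)
g=lambda u,v,z:at_z('side',195+(u-420)/6,125+v/6,z)
kt=f(207,350,k[2]);print('top knob',kt.round(4),'bias',(kt-k).round(4))
bs=g(770,165,b[2]);print('side bead',bs.round(4),'bias',(bs-b).round(4))
T=[f(200.5,274,.25),f(202,200,.245),f(207.5,120,.245)];print('top fork mid',np.round([x-(kt-k) for x in T],4)); print('stop',(f(207,137,.245)-(kt-k)).round(4))
S=[g(709,163,.25),g(688,187,.25)];print('side tips',np.round([x-(bs-b) for x in S],4),'mid',(np.mean(S,0)-(bs-b)).round(4))
a=(g(585,165,.245)+g(560,140,.245))/2
S2=[g(640,150,.245),g(610,172,.245)];print('side prongs',np.round([x-(bs-b) for x in S2],4))
print('hb knob top',(f(34,103,.284)-(kt-k)).round(4),'side',(g(543,158,.284)-(bs-b)).round(4))
E
```

```text
knob [ 0.5734 -0.0503  0.2979] bead [ 0.5761 -0.0503  0.2679]
top knob [ 0.5703 -0.0522  0.2979] bias [-0.0031 -0.0019  0.    ]
side bead [ 0.5714 -0.0443  0.2679] bias [-0.0046  0.006   0.    ]
top fork mid [[ 0.615  -0.0561  0.25  ]
 [ 0.6463 -0.0587  0.245 ]
 [ 0.679  -0.0624  0.245 ]]
stop [ 0.6721 -0.0619  0.245 ]
side tips [[ 0.6133 -0.0711  0.25  ]
 [ 0.6157 -0.0465  0.25  ]] mid [ 0.6145 -0.0588  0.25  ]
side prongs [[ 0.6521 -0.0796  0.245 ]
 [ 0.6587 -0.055   0.245 ]]
hb knob top [0.6736 0.0085 0.284 ] side [0.6692 0.0041 0.284 ]
```

```bash
cat >> h.py <<'E'
def bead():
    s=manip.state();R=Rn.from_euler('xyz',s["orientation"]).as_matrix();k=s["eef_pos"]-R[:,2]*.008
    return k+[.0027,0,-.030]
def bd(B):
    return dlt(manip.state()["eef_pos"]+np.array(B)-bead())
E
python3 - <<'E'
from h import *
for B in([.576,-.0527,.2665],[.622,-.0576,.2665],[.662,-.0617,.2665]):print(bd(B))
E
```

```text
[-0.9  2.4  1.1]
[35.1  5.6 30. ]
[66.5  8.2 55.1]
```

Emit:
send_rows(steps=[[[-1,2.4,1],0,0],[[3,0.2,2.4],0,0],[[7,0.6,5.6],0,0],[[9,0.8,7.2],0,0],[[9,0.8,7.2],0,0],[[5,0.5,4.2],0,0],[[3,0.3,2.4],0,0],[[0,0,0],0,0]])

```text
time_s: 16.7
eef_pos: [0.6246, -0.0578, 0.2908]
orientation: [-3.141, -0.676, -0.037]
wrist_force: [-0.4, 0.1, -2.3]
gripper_width: 0.0172
grip_force: 30.0
```

```bash
python3 - <<'E'
from h import *
st();print(bead().round(4))
t,_=grab('top','top6');s,_=grab('side','side6')
a=cv2.resize(t[100:170,265:335],(480,480),interpolation=cv2.INTER_CUBIC);b=cv2.resize(s[130:190,210:250],(320,480),interpolation=cv2.INTER_CUBIC)
cv2.imwrite('pics/c6.png',np.hstack([a,b])[:,:,::-1])
E
```

```text
t 16.7 p [ 0.6246 -0.0578  0.2908] o [-3.1412 -0.6765 -0.0369] zt [ 0.626 -0.023 -0.78 ] q [-0.193  0.072  1.73   0.157  0.675  1.326] w 0.0172 F 30.0 wf [-0.4  0.1 -2.3]
[ 0.6223 -0.0576  0.2671]
```

View pics/c6.png

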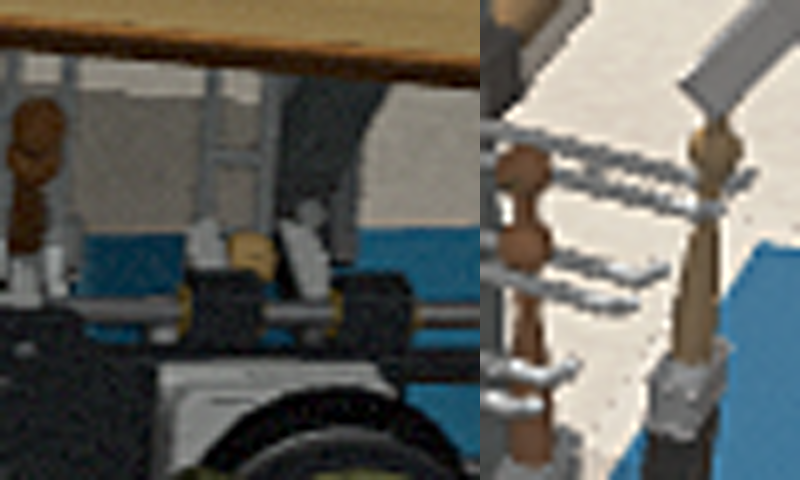

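Emit:
send_rows(steps=[[[3,0.2,2.4],0,0],[[5,0.4,4],0,0],[[6,0.5,4.8],0,0],[[6,0.5,4.8],0,0],[[5,0.5,4],0,0],[[3,0.3,2.4],0,0],[[2,0.2,1.6],0,0],[[0,0,0],0,0]])

```text
time_s: 17.47
eef_pos: [0.6628, -0.0618, 0.2906]
orientation: [-3.141, -0.676, -0.037]
wrist_force: [-0.2, -0.1, -1.8]
gripper_width: 0.0173
grip_force: 30.0
```

```bash
python3 - <<'E'
from h import *
st();print(bead().round(4),manip.state()['wrist_torque'].round(2));print(bd([.6635,-.062,.2545]),dlt(manip.state()['eef_pos']+[0,0,-.01]))
E
```

```text
t 17.47 p [ 0.6628 -0.0618  0.2906] o [-3.1412 -0.6762 -0.0371] zt [ 0.625 -0.023 -0.78 ] q [-0.186  0.16   1.632  0.148  0.684  1.339] w 0.0173 F 30.0 wf [-0.2 -0.1 -1.8]
[ 0.6605 -0.0617  0.2669] [0.04 0.44 0.03]
[-5.4  0.2 11.6] [-6.3  0.   7.8]
```

Emit:
send_rows(steps=[[[-1.3,0,1.6],0,0],[[-1.9,0,2.3],0,0],[[-1.9,0,2.3],0,0],[[-1.3,0,1.6],0,0],[[-0.6,0,0.8],0,0],[[0,0,0],0,0]])

```text
time_s: 17.97
eef_pos: [0.6622, -0.0618, 0.2797]
orientation: [-3.141, -0.676, -0.037]
wrist_force: [0.8, -0.2, -1.1]
gripper_width: 0.0176
grip_force: 30.0
```

Emit:
send_rows(steps=[[[-0.5,0,0.6],0,0],[[0.8,0.1,0.6],0,0],[[0.8,0.1,0.6],0,0],[[0,0,0],0,0]])

```text
time_s: 18.3
eef_pos: [0.6645, -0.0621, 0.2793]
orientation: [-3.141, -0.677, -0.037]
wrist_force: [-1.4, -0.5, -0.5]
gripper_width: 0.0174
grip_force: 30.0
```

Emit:
send_rows(steps=[[[0.8,0.1,0.6],0,0],[[0.8,0.1,0.6],0,0],[[0,0,0],0,0]])

```text
time_s: 18.55
eef_pos: [0.6664, -0.0623, 0.2795]
orientation: [-3.141, -0.677, -0.037]
wrist_force: [-2.0, 0.6, 2.0]
gripper_width: 0.0173
grip_force: 30.0
```

```bash
python3 - <<'E'
from h import *
st();print(bead().round(4),manip.state()['wrist_torque'].round(2));brush('side')
E
```

```text
t 18.55 p [ 0.6664 -0.0623  0.2795] o [-3.1412 -0.6769 -0.037 ] zt [ 0.626 -0.023 -0.779] q [-0.186  0.177  1.639  0.153  0.66   1.334] w 0.0173 F 30.0 wf [-2.   0.6  2. ]
[ 0.6641 -0.0621  0.2557] [0.09 0.52 0.05]
side knob [ 0.6614 -0.0621  0.2857] 574
 r0.03 n83 droop med 98.8 lo 65.0 hi 118.8 lat -0.008
 r0.05 n88 droop med 91.8 lo 36.6 hi 141.1 lat -0.001
 r0.07 n161 droop med 27.3 lo 18.7 hi 40.7 lat -0.002
 r0.09 n25 droop med 87.4 lo 16.6 hi 93.5 lat -0.008
 r0.11 n60 droop med 91.4 lo 87.2 hi 93.9 lat -0.007
 r0.13 n52 droop med 92.0 lo 86.7 hi 93.6 lat -0.016
 r0.15 n43 droop med 92.0 lo 87.6 hi 92.3 lat -0.015
 r0.17 n43 droop med 91.3 lo 88.2 hi 92.1 lat -0.014
 r0.19 n19 droop med 91.2 lo 87.3 hi 91.7 lat -0.009
```

Emit:
send_rows(steps=[[[0,0,0],0,17.3],[[0,0,0],0,17.7],[[0,0,0],0,17.9],[[0,0,0],0,18.05],[[0,0,0],0,18.15],[[0,0,0],0,18.15],[[0,0,0],0,18.3],[[0,0,0],0,18.6],[[0,0,0],0,19.2],[[0,0,0],0,20],[[0,0,0],0,22],[[0,0,0],0,24]])

```text
time_s: 19.6
eef_pos: [0.6663, -0.0623, 0.2791]
orientation: [-3.141, -0.676, -0.037]
wrist_force: [-0.3, -0.2, -0.4]
gripper_width: 0.0233
grip_force: 0.0
```

```bash
python3 - <<'E'
from h import *
st();brush('side')
E
```

```text
t 19.6 p [ 0.6663 -0.0623  0.2791] o [-3.1412 -0.6764 -0.0371] zt [ 0.626 -0.023 -0.78 ] q [-0.186  0.177  1.64   0.153  0.66   1.334] w 0.0233 F 0.0 wf [-0.3 -0.2 -0.4]
side knob [ 0.6612 -0.0621  0.2853] 559
 r0.03 n85 droop med 99.3 lo 61.5 hi 119.9 lat -0.008
 r0.05 n88 droop med 91.3 lo 36.2 hi 141.1 lat 0.001
 r0.07 n151 droop med 26.1 lo 18.5 hi 40.2 lat -0.003
 r0.09 n34 droop med 88.0 lo 16.4 hi 93.0 lat -0.006
 r0.11 n56 droop med 91.2 lo 87.1 hi 93.3 lat -0.008
 r0.13 n49 droop med 91.2 lo 86.6 hi 93.1 lat -0.017
 r0.15 n42 droop med 91.4 lo 87.9 hi 92.1 lat -0.014
 r0.17 n42 droop med 90.7 lo 87.4 hi 91.6 lat -0.014
 r0.19 n12 droop med 90.7 lo 87.6 hi 91.1 lat -0.009
```

Hanging, unmoved on release. Open a little more and withdraw straight back along the fingers.

Emit:
send_rows(steps=[[[0,0,0],0,30],[[0,0,0],0,32],[[0,0,-4],0,32],[[0,0,-8],0,32],[[0,0,-15],0,32],[[0,0,-22],0,32],[[0,0,-25],0,32],[[0,0,-25],0,32],[[0,0,-25],0,32],[[0,0,-20],0,32],[[0,0,-10],0,32],[[0,0,0],0,32]])

```text
time_s: 20.65
eef_pos: [0.5693, -0.0588, 0.4021]
orientation: [3.141, -0.681, -0.037]
wrist_force: [-0.2, 0.6, -0.4]
gripper_width: 0.032
grip_force: 0.0
```

```bash
python3 - <<'E'
from h import *
st()
t,_=grab('top','top7');s,_=grab('side','side7')
a=cv2.resize(t[95:265,195:385],(470,420),interpolation=cv2.INTER_CUBIC);b=cv2.resize(s[125:195,180:235],(330,420),interpolation=cv2.INTER_CUBIC)
cv2.imwrite('pics/c7.png',np.hstack([a,b])[:,:,::-1])
# bystander change check: displaced pixels in depth (side)
d0=np.load('pics/side0.npy');d7=np.load('pics/side7.npy')
m=(abs(d0-d7)>.012)&(d0>0)&(d7>0);m=cv2.morphologyEx(m.astype(np.uint8),cv2.MORPH_OPEN,np.ones((3,3)))
n,l,stt,c=cv2.connectedComponentsWithStats(m);print(stt[1:])
E
```

```text
t 20.65 p [ 0.5693 -0.0588  0.4021] o [ 3.1409 -0.6807 -0.0365] zt [ 0.629 -0.024 -0.777] q [-0.222 -0.112  1.659  0.144  0.927  1.339] w 0.032 F 0.0 wf [-0.2  0.6 -0.4]
[[  190     0     4     3    11]
 [  232     0     3     2     6]
 [  244     1     3     3     9]
 [  260     0     4     2     8]
 [  268     0     4     3    11]
 [  282     1     3     3     9]
 [  302     0     3     2     6]
 [  335     0     3     2     6]
 [  439     0     3     2     6]
 [  451     4     3     3     9]
 [  275     6     3     3     9]
 [  255     7   257   288 35967]
 [  364    11     4     4    15]
 [  222    12     6     5    22]
 [  228    19     4     3    12]
 [  206    22     3     3     9]
 [  234    22     6     6    18]
 [  294    26     3     3     9]
 [  224    28     4     4    15]
 [  282    29     3     3     9]
 [  215    31     3     4    12]
 [  274    33     4     3    12]
 [  220    34     6     5    20]
 [  204    39     3     3     9]
 [  208    39     3     3     9]
 [  217    41     3     3     9]
 [  233    41     3     3     9]
 [  216    44     8     6    27]
 [  23
[... 251 characters left out ...]
    9]
 [  258    61     4     4    15]
 [  227    64     3     3     9]
 [  267    64     4     6    22]
 [  215    66     3     4    12]
 [  243    66     6     6    18]
 [  254    67     3     3     9]
 [  241    73     6     6    24]
 [  257    81     3     3     9]
 [  238    82     3     3     9]
 [  240    86     3     3     9]
 [  254    92     4     3    12]
 [  255    98     3     3     9]
 [  249   101     3     3     9]
 [  337   111     3     3     9]
 [  224   137     6    15    74]
 [  225   155     4     8    26]
 [  221   170    10    27   207]
 [  244   206    30    11   226]
 [  291   207     5     4    20]
 [  300   206     5     5    22]
 [  275   208     7     4    25]]
```

View pics/c7.png

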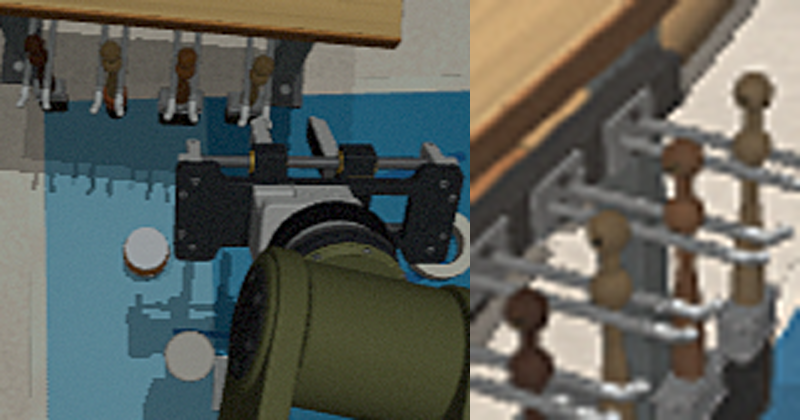

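```bash
python3 - <<'E'
from h import *
u=np.array([.9942,-.1074]);v=np.array([.1074,.9942])
for rep in range(2):
  for n in('top','side'):
    P,c,_=cloud(n);out=[]
    for i in range(4):
        h=np.array([.665,-.0625])+v*.07*i
        q=P[:,:2]-h;m=(np.hypot(*q.T)<.024)&(P[:,2]>.266)&(P[:,2]<.31)
        a=q[m];lo,hi=np.percentile(a@u,[5,95]);out.append((m.sum(),(np.r_[np.median(a@u),lo,hi,np.median(a@v)]*1e3).round(1),P[m][:,2].max().round(3)))
    print(n,*out,sep='\n  ')
  
st()
E
```

```text
top
  (np.int64(60), array([ -8.3, -14.5,   0.1,  -0.3]), np.float64(0.295))
  (np.int64(60), array([ -6.7, -13.4,   2.4,  -0.4]), np.float64(0.296))
  (np.int64(60), array([ -5.9, -12.4,   2.2,  -1. ]), np.float64(0.297))
  (np.int64(62), array([ -5.6, -11.7,   2.8,  -1.9]), np.float64(0.296))
side
  (np.int64(41), array([ -9.2, -14.8,  -0.8,   3.6]), np.float64(0.293))
  (np.int64(45), array([ -7.6, -14.4,  -1.3,   4.7]), np.float64(0.294))
  (np.int64(52), array([ -7.1, -13.4,   1.4,   3.4]), np.float64(0.293))
  (np.int64(54), array([ -6.3, -12.7,   1.5,   3.7]), np.float64(0.292))
top
  (np.int64(61), array([ -8. , -15. ,   0.8,  -0.1]), np.float64(0.296))
  (np.int64(60), array([ -6.7, -13.1,   1.9,  -0.4]), np.float64(0.295))
  (np.int64(61), array([ -6. , -12.2,   2.3,  -0.8]), np.float64(0.296))
  (np.int64(62), array([ -5.7, -11.6,   2.7,  -2. ]), np.float64(0.296))
side
  (np.int64(42), array([ -9.9, -15.4,  -1.4,   4.2]), np.float64(0.293))
  (np.int64(45), array([ -7.6, -13.6,  -0.4,   4.1]), np.float64(0.293))
  (np.int64(51), array([ -6.8, -13.8,   1. ,   3.8]), np.float64(0.294))
  (np.int64(53), array([ -6.8, -11.9,   0.7,   4. ]), np.float64(0.293))
t 20.95 p [ 0.5702 -0.0588  0.398 ] o [-3.1408 -0.6746 -0.0372] zt [ 0.624 -0.022 -0.781] q [-0.221 -0.106  1.661  0.144  0.926  1.339] w 0.0321 F 0.0 wf [ 0.4 -0.3 -0.2]
```

```bash
python3 -c "
from h import *
print(manip.sign_off())"
```

```text
the job is handed in; nothing more can be done
None
```

The brush hangs still in the empty fork, within about 1 mm of home by the camera depth readings. I eased it to about 4–5° off plumb before regripping; the other brushes looked undisturbed in the last pictures, and I handed the job in at about 21 s.

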